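# Set the pivot bearing of a swing-beam cutting press

### The arm

A 7-joint arm with a two-finger parallel gripper is mounted at the origin on the work surface. World frame = base frame: x ahead of the robot, y to its left, z up, the work surface at z = 0. Lengths are in m, angles in rad, forces in N, time in s.
With the tool pointing down it reaches from about 0.425 to 0.875 m from the base axis. Payload 9.9 kg.
Tool frame: the origin (TCP) lies midway between the tips of the shut fingers; the grasp point (between the pads) lies 19 mm behind it; z points along the fingers, y is the direction in which the jaws open and shut (so a half turn about z gives the same grasp; the last joint's range is limited). The gripper opens to 85 mm and grips with 20 to 120 N. Pads are 22 mm wide; open, the fingers measure 114 mm over their backs; the gripper's body (76 mm by 85 mm) begins 54 mm behind the grasp point. The pads swing forward as they close: fully open they stand 13 mm farther back than shut.
Start: joints at [-1.186, 0.576, 0.025, 1.437, -0.015, 1.129, -0.057], TCP at [0.305, 0.602, 0.197] pointing down, gripper open.
Joint ranges: [-2.76, 2.76], [-0.34, 2.15], [-1.52, 1.57], [0.19, 2.46], [-1.09, 4.23], [0.17, 1.99], [-2.82, 2.82]. Speed limits (rad/s): [2.22, 2.22, 3.01, 3.01, 3.14, 3.14, 3.14].

### API

Orientations are given as a unit quaternion [w, x, y, z].
In Python, from workcell import manip gives the robot as it stands.
- The arm moves only by the shell command python3 -m crank 'ROWS' [FORCE]. ROWS is JSON, a list that holds one entry, the list of rows, each a list of 5 numbers: the shift along the world's x, y, z in cm, then the turn about the world's z in rad, then the opening, from 0 (shut) to 1 (fully open). A call has 1 to 8 rows; each row is the pose to reach, as a shift and turn from the pose commanded when the call began; what a row does not reach only later rows make up. A row lasts 1/8 s, in which the tool goes at most 62.5 mm and 10.7 degrees, less where a joint would pass 70% of its speed; a pose out of reach is approached as far as the arm can. A call with a gripper value outside its range is refused whole. The fingers move at their own pace and stop on an object; FORCE is the grip in N (left out, the last holds). Time passes only in rows, so rows that repeat a pose let the fingers close. It gives the time, the measured TCP pose, the force and the opening at its end, in the units of the state.
- manip.read_state(): the state, without advancing time (a new reading comes with each control period).
- manip.get_image(name): name is "scene" or "top" or "wrist"; returns the picture (384x512x3 uint8, red, green, blue); there is no depth.
- manip.camera_model(name): a dict with "intrinsics" (3x3 intrinsics, pixels), "eye" and "attitude" of the camera in the world. Camera axes: x right, y down, z forward; pixel columns grow to the right and rows downward; lengths in m; the calibration is good to about 2 mm. A picture is of the moment at which its call begins: read the wrist's pose just before it. camera_model takes no time and is no camera call; for the wrist camera it gives the pose at the moment of the call.
- manip.hand_in(): hands the job in, once; it reports no verdict.
The state is a dict: "t": time; "qpos": joint angles; "joint_velocities": joint speeds; "joint_torque": joint torques, N m; "eef_pos": TCP position; "eef_rot": TCP orientation; "ft_force": force on the tool from outside, world axes, zero at the start; "moment": the same for the moment, N m; "width": opening from 0.0 (shut) to 1.0 (fully open).
Only numpy, scipy, OpenCV 4.12 (cv2) and the standard library are available. Lean on these libraries where they do the work, as an engineer would, in place of code of your own. Each camera call takes 0.05 s, during which the arm holds its last target.

### The job

The beam of the bench cutting press needs its pivot bearing set: pull the push-fit grease cap up off the beam's hub and stand it, open end down, in the steel parts tray without dropping it. Then screw the knurled bearing nut under it down (clockwise) until it bottoms out, back it off a quarter turn, and finish still gripping the nut there so that it cannot creep while the lock is put on. Leave the die, the tin and the mallet where they are.

Things in the scene. Friction and masses are not known exactly. Their poses are not given: they have to be found in the camera images.
- press: Grey swing-beam bench press, bolted down. Origin on the bench under its pivot, z up. From the pivot its beam (top at 168 mm) runs to its -y, with two black upright grips at 272 mm, 202 mm high. The base reaches 98 mm to +y, 338 mm to -y and 108 mm to either side. Within 220 mm of the pivot nothing but the cap, nut and spindle stands above 170 mm.
- hub_top (a point): Centre of the flat round top (84 mm across) of the beam's hub, on the pivot, 170 mm above the bench, z up. From this face up, under the cap: a cap seat 44 mm across and 8 mm high with three small sprung balls in its side, a thrust washer to 11 mm, the knurled nut, and the fixed 19 mm threaded spindle, whose end is at 39 mm.
- cap: Push-fit grease cap, bare aluminium cup upside down: 55 mm across, 46.5 mm tall, wall 4 mm, about 90 g. Origin at the centre of its open rim, z up to its closed top. It starts seated on the hub's top over the nut; the balls hold it by a groove 3 mm above its rim. A straight upward pull of 10 to 15 N snaps it free in the first 6 mm; it must rise 40 mm to clear the spindle.
- cap_center (a point): Centre of the grease cap on its axis, half-way up (23 mm above its rim); a good grip from above with the fingers across its 55 mm.
- tray: Shallow open parts tray of sheet steel, fixed on the bench: 150 mm (its x) by 190 mm (its y), 22 mm high, wall and floor 4 mm thick. Origin at the centre of its underside, on the bench.
- adj_nut: Knurled round bearing nut, dark steel, 42 mm across and 24 mm tall, on the press's spindle under the cap, with a white index line on its top face, along this frame's x. Origin at the centre of its underside, z up; the frame turns with the nut. Bottomed out, its underside stands 11 mm above the hub's top. Fingers from above that stay 11 mm or more above the hub's top pass the cap seat.
- nut_center (a point): Centre of the knurled nut, half-way up (12 mm above its underside).
- nut_turn (a joint): Angle in rad of the knurled nut on its right-hand thread (3 mm a turn): 0 is bottomed out (a hard stop), it grows anticlockwise seen from above, as the nut is backed off and rises. It starts between 1.8 and 3.4. It turns against about 0.06 N m of drag and stays where it is left.
- die: Bystander: black steel-rule cutting die, an open frame of upright blades, 100 by 164 mm, 22 mm high, on the bench beyond the press. Origin at the centre of its underside.
- tin: Bystander: round aluminium grease tin, 71 mm across, 43 mm high. Origin at the centre of its underside.
- mallet: Bystander: mallet with a wooden handle and a white head, 260 mm long along its x, head at +x. Origin under its middle.
There are look-alikes about, which are no part of the job. What is shaped like the cap but blue or turquoise is not meant.

How it is judged:
On the way, in this order (a step that is already met when the one before it is completed fails the run):
1. the grease cap stands open end down in the tray, let go (x of cap_center in the frame of tray between -0.055 and 0.055 m and y of cap_center in the frame of tray between -0.075 and 0.075 m and z of cap_center in the frame of tray between 0.022 and 0.033 m and angle between cap_center's own z axis and vertical below 0.1 rad and contact force between the fingers and cap below 0.1 N and linear speed of cap below 0.03 m/s), for 0.2 s.
2. the nut is screwed down until it bottoms out (value of joint nut_turn below 0.04 rad), for 0.1 s.
At the end, for the whole second after the job is handed in: The cap stands open end down (within 0.1 rad) on the tray's floor, at rest, let go; the nut, having bottomed out, is a quarter turn back from its stop (1.31 to 1.83 rad), still, and gripped by the fingers with over 4 N; die, tin and mallet are within 30 mm of their starts (all of step 1 and value of joint nut_turn between 1.31 and 1.83 rad and velocity of joint nut_turn between -0.05 and 0.05 rad/s and contact force between the fingers and adj_nut above 4 N and distance of each of die, tin, mallet from where it was at the start of the episode below 0.03 m); the arm keeps its last pose, push and grip.
It fails at once if the cap is dropped (falls free from more than about 25 mm) (contact force between the fingers and cap below 0.05 N and linear speed of cap above 0.7 m/s).
It fails at once if the cutting die is pushed more than 30 mm (distance of die from where it was at the start of the episode above 0.03 m).
It fails at once if the grease tin is pushed more than 30 mm (distance of tin from where it was at the start of the episode above 0.03 m).
It fails at once if the mallet is pushed more than 30 mm (distance of mallet from where it was at the start of the episode above 0.03 m).
It also fails if it takes over 67 s, if anything falls off the work surface, if the arm or the gripper's body presses on something with over 40 N, if the wrist force passes 120 N, or if a joint passes its speed limit or range.

## Working session

There is one attempt and no reset: what is moved stays moved. The work goes in short steps, Python scripts to look and compute and a shell command to move; the robot and the scene stay as the last step left them, time stands still between calls to the robot, and variables do not carry over. Pictures are saved under pics/ and viewed, and the job is handed in when it is done.

```bash
ls; mkdir -p pics
cat > h.py <<'E'
import numpy as np, cv2
from workcell import manip
from scipy.spatial.transform import Rotation as R
def cam(n):
    m=manip.camera_model(n);K=np.array(m["intrinsics"]);e=np.array(m["eye"]);a=np.array(m["attitude"])
    Rm=a if a.shape==(3,3) else R.from_quat(np.r_[a[1:],a[0]]).as_matrix()
    return K,e,Rm
def ray(c,u,v,z):
    K,e,Rm=c; d=Rm@np.linalg.solve(K,[u,v,1]); return e+d*(z-e[2])/d[2]
def proj(c,p):
    K,e,Rm=c; q=K@(Rm.T@(np.asarray(p)-e)); return q[:2]/q[2]
def snap(n,f):
    c=cam(n); im=np.array(manip.get_image(n)); cv2.imwrite('pics/'+f,im[:,:,::-1]); return c,im
E
python3 - <<'E'
from h import *
s=manip.read_state(); print(s)
for n in("scene","top","wrist"):
    c,im=snap(n,n+"0.png"); print(n,manip.camera_model(n))
E
```

```text
pics
{'t': 0.0, 'qpos': array([-1.18582501,  0.57649581,  0.02480841,  1.43792   , -0.01502652,
        1.12897911, -0.05652174]), 'joint_velocities': array([ 0.00143672, -0.00060891,  0.00119665, -0.00047047,  0.00100609,
        0.00106105,  0.00025647]), 'joint_torque': array([ 1.99235465e-04, -7.65760946e+01,  2.25054413e+00, -2.85971653e+01,
        1.53284788e-02,  1.25514320e-02, -6.76975651e-05]), 'eef_pos': array([0.3046994 , 0.60174683, 0.19666205]), 'eef_rot': array([-1.68376070e-04,  2.32230446e-01,  9.72660457e-01, -7.91802875e-04]), 'ft_force': array([ 0.62745878,  0.61125113, -0.75356908]), 'moment': array([-0.05663178,  0.01369166, -0.01186147]), 'width': 0.9995977300990998}
scene {'intrinsics': array([[349.75363083,   0.        , 254.30456188],
       [  0.        , 349.75363083, 198.71659953],
       [  0.        ,   0.        ,   1.        ]]), 'eye': array([ 1.28644488, -0.23918533,  0.61662762]), 'attitude': array([-0.42734004,  0.76856969,  0.42067355, -0.22296836])}
top {'intrinsics': array([[408.20603   ,   0.        , 257.74792414],
       [  0.        , 408.20603   , 194.24271622],
       [  0.        ,   0.        ,   1.        ]]), 'eye': array([0.39316115, 0.188752  , 1.13769537]), 'attitude': array([ 0.07526331, -0.68646791,  0.71875919, -0.08051371])}
wrist {'intrinsics': array([[293.1066424 ,   0.        , 252.28956317],
       [  0.        , 293.1066424 , 199.67857609],
       [  0.        ,   0.        ,   1.        ]]), 'eye': array([0.23757561, 0.63715387, 0.37334629]), 'attitude': array([0.12767645, 0.84225938, 0.51793968, 0.07769391])}
```

View pics/scene0.png

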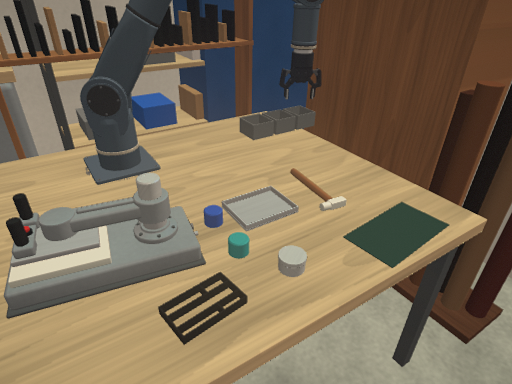

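View pics/top0.png

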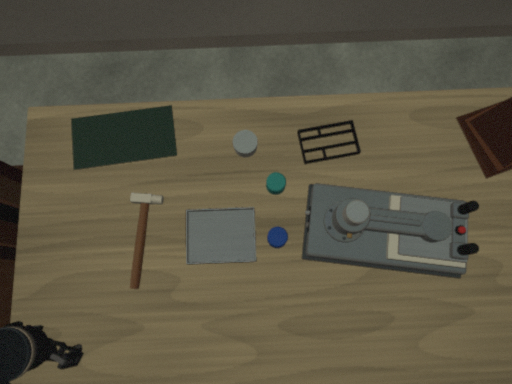

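View pics/wrist0.png

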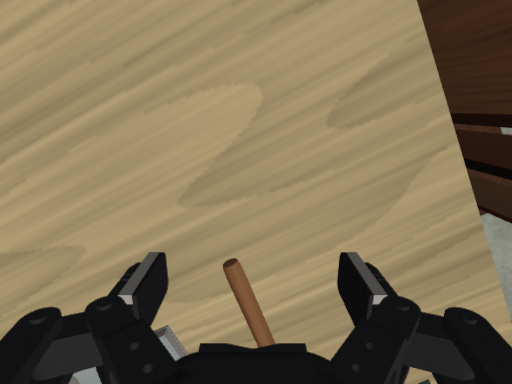

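Candidates that could be the cap:
- Grey cup on the press hub: scene (149,190), top (352,213).
- Blue cup: scene (213,216), top (277,237).
- Turquoise cup: scene (238,245), top (277,183).
- Aluminium tin: scene (292,260), top (245,143).

By the description I choose the bare aluminium one on the hub. Next I check it in close crops and measure.

Run:
```python
from h import *
a=cv2.imread('pics/scene0.png')[140:270,70:280];b=cv2.imread('pics/top0.png')[180:280,180:400]
a=cv2.resize(a,None,fx=2.8,fy=2.8,interpolation=2);b=cv2.resize(b,None,fx=2.6,fy=2.6,interpolation=2)
b=cv2.convertScaleAbs(b,alpha=1.8)
cv2.imwrite('pics/cropA.png',a);cv2.imwrite('pics/cropB.png',b)
```

```text
(no output)
```

View pics/cropA.png

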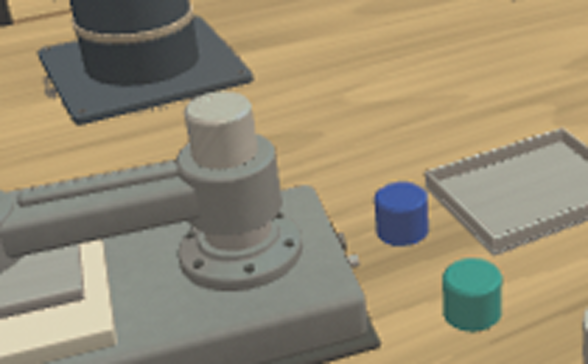

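View pics/cropB.png

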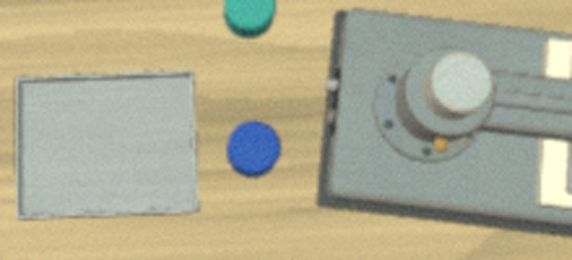

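The crops show the bare aluminium cup seated on the beam hub (top about (357,212)), so the choice is confirmed. The tray lies left of the blue cup. Next I measure the cap and tray.

Run:
```python
from h import *
c=cam("top"); im=cv2.imread('pics/top0.png'); g=cv2.cvtColor(im,6)
b=cv2.GaussianBlur(g,(3,3),0)
print(b[212,330:385]); print(b[190:240,357])
for th in (118,124,130,136):
    m=(b>th).astype(np.uint8); r=np.zeros_like(m); r[190:240,335:382]=m[190:240,335:382]
    n,l,st,ce=cv2.connectedComponentsWithStats(r); i=l[212,357]
    if i==0: continue
    cn=max(cv2.findContours((l==i).astype(np.uint8),0,1)[0],key=cv2.contourArea); (x,y),rad=cv2.minEnclosingCircle(cn)
    print(th,st[i],ce[i],(x,y),rad,ray(c,x,y,.2165), rad/408.2*(c[1][2]-.2165))
# tray corners, top rim z=.022
for n,q in(("tray",[(187.0,209),(254,208),(256,262),(187,264)]),):
    P=np.array([ray(c,*p,.022) for p in q]);print(P.round(4),P.mean(0))
s=cam("scene"); si=cv2.imread('pics/scene0.png'); sg=cv2.cvtColor(si,6); print(sg[184,120:180])
for p in((.0,0,0),): pass
```

```text
[ 78  74  74  72  70  73  82  88  88  88  88  88  87  87  86  91 101 110
 113 114 114 114 114 113 113 114 114 114 114 114 113 113 114 114 113 113
 112 110 102  90  83  83  85  86  86  85  84  84  85  85  85  86  86  86
  86]
[ 84  85  86  85  85  84  85  85  85  90 100 109 113 113 112 113 113 113
 113 113 114 115 114 114 114 113 113 113 113 113 112 106  92  75  64  69
  79  85  86  84  78  67  62  70  79  81  80  78  78  82]
[[0.6103 0.3728 0.022 ]
 [0.6046 0.1868 0.022 ]
 [0.4562 0.1879 0.022 ]
 [0.4594 0.3741 0.022 ]] [0.5326095  0.28039508 0.022     ]
[168 168 168 167 164 163 161 159 158 157 155 155 155 155 158 158 127 105
 111 118 119 127 133 142 142 144 147 151 138 128 129 124 129 129 133 136
 140 142 144 144 148 166 166 168 169 168 168 168 168 170 171 171 172 170
 170 168 166 165 165 164]
```

Run:
```python
from h import *
c=cam("top"); im=cv2.imread('pics/top0.png'); g=cv2.cvtColor(im,6)
b=cv2.GaussianBlur(g,(3,3),0)
for th in (97,100,104):
    m=(b>th).astype(np.uint8); r=np.zeros_like(m); r[190:240,335:382]=m[190:240,335:382]
    n,l,st,ce=cv2.connectedComponentsWithStats(r); i=l[212,357]
    cn=max(cv2.findContours((l==i).astype(np.uint8),0,1)[0],key=cv2.contourArea); x,y=ce[i]
    print(th,st[i],(x,y),ray(c,x,y,.2165),np.sqrt(st[i][4]/np.pi)/408.2*(c[1][2]-.2165))
p=ray(c,357,211.5,.2165)
s=cam("scene")
im=cv2.imread('pics/scene0.png')
for z in (.2165,.17):
  for t in np.linspace(0,2*np.pi,24,endpoint=False):
    q=proj(s,p*[1,1,0]+[.0275*np.cos(t),.0275*np.sin(t),z]); im[int(round(q[1])),int(round(q[0]))]=(0,0,255)
cv2.imwrite('pics/chk.png',cv2.resize(im[150:260,90:230],None,fx=4,fy=4,interpolation=0))
```

```text
97 [346 200  23  22 397] (np.float64(356.87405541561714), np.float64(210.70025188916875)) [ 0.5506482  -0.04828137  0.2165    ] 0.025368749687325037
100 [346 200  23  22 381] (np.float64(356.83727034120733), np.float64(210.81102362204723)) [ 0.55039494 -0.04817141  0.2165    ] 0.024852283421234397
104 [347 201  21  21 351] (np.float64(356.9031339031339), np.float64(210.8034188034188)) [ 0.55040568 -0.04832415  0.2165    ] 0.023853788714434377
```

View pics/chk.png

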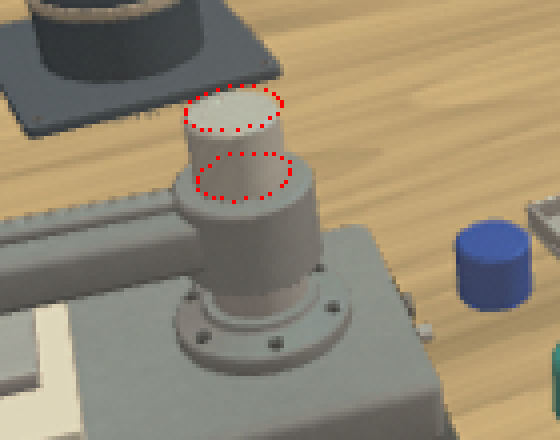

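The grey cap on the hub is at about (0.5505, -0.048). The red check rings match it in the scene view to within about 1 px. The tray centre is about (0.5325, 0.280). I'll lift and go above the cap.

```bash
python3 -m crank '[[[1,-3,5,-0.15,1],[3,-8,10,-0.3,1],[5,-14,13,-0.45,1],[7.5,-20,14,-0.6,1],[10,-26,14,-0.75,1],[12,-32,14,-0.9,1],[14,-38,14,-1.05,1],[16.5,-44,14,-1.19,1]]]'; python3 -m crank '[[[2,-5,0,0,1],[4,-10,0,0,1],[6,-15,0,0,1],[7.5,-19,0,0,1],[7.5,-20,0,0,1],[7.5,-20,0,0,1]]]'
python3 - <<'E'
from h import *
s=manip.read_state();print({k:np.round(s[k],3) for k in s})
c,im=snap("wrist","w1.png"); print(proj(c,[.5505,-.048,.2165]))
E
```

```text
t: 1.15
eef_pos: [0.4604, 0.1849, 0.3376]
eef_rot: [-0.0, 0.739, 0.674, 0.0]
ft_force: [1.8, -1.2, 0.2]
width: 0.998
t: 1.9
eef_pos: [0.5349, -0.0133, 0.3373]
eef_rot: [-0.0, 0.738, 0.675, -0.0]
ft_force: [-0.4, -0.7, -0.0]
width: 0.998
{'t': np.float64(1.9), 'qpos': array([-0.44 ,  0.296,  0.53 ,  1.577, -0.154,  1.311,  0.021]), 'joint_velocities': array([-0.03 , -0.004, -0.025, -0.   , -0.006,  0.001, -0.01 ]), 'joint_torque': array([ 1.9190e+00, -5.0265e+01,  6.5990e+00, -3.0267e+01,  2.2800e-01,
       -3.2000e-02,  2.6700e-01]), 'eef_pos': array([ 0.535, -0.013,  0.337]), 'eef_rot': array([-0.   ,  0.738,  0.675, -0.   ]), 'ft_force': array([-0.366, -0.738, -0.048]), 'moment': array([ 0.033,  0.021, -0.023]), 'width': np.float64(0.998)}
[269.7208257  215.26055346]
```

View pics/w1.png

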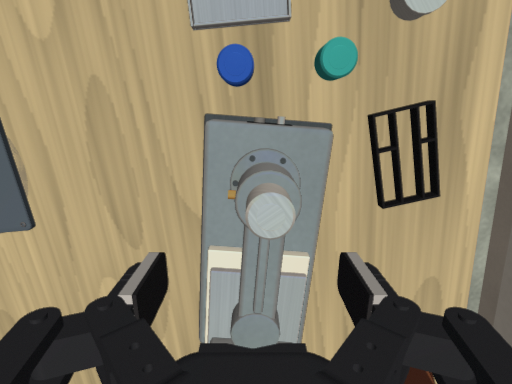

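The cap top is at (270,215), as predicted (269.7,215.3). I'll centre over it and descend partway.

```bash
python3 -m crank '[[[1,-2,-2,0,1],[1.55,-3.5,-5,0,1],[1.55,-3.5,-8,0,1],[1.55,-3.5,-8.7,0,1],[1.55,-3.5,-8.7,0,1]]]'
python3 - <<'E'
from h import *
s=manip.read_state();print({k:np.round(s[k],4) for k in ('qpos','eef_pos','eef_rot')})
c,im=snap("wrist","w2.png"); print(proj(c,[.5505,-.048,.2165]))
g=cv2.cvtColor(im,7);m=cv2.inRange(im,(150,140,130),(255,255,255))
for cn in cv2.findContours(m,0,1)[0]:
    if cv2.contourArea(cn)>400: print(cv2.contourArea(cn),cv2.minEnclosingCircle(cn))
E
```

```text
t: 2.58
eef_pos: [0.5508, -0.0469, 0.2508]
eef_rot: [-0.0, 0.737, 0.676, 0.0]
ft_force: [0.2, 0.2, 0.0]
width: 1.003
{'qpos': array([-0.3528,  0.3846,  0.5166,  1.6937, -0.208 ,  1.1183,  0.1378]), 'eef_pos': array([ 0.5508, -0.0469,  0.2508]), 'eef_rot': array([-2.000e-04,  7.369e-01,  6.760e-01,  1.000e-04])}
[251.92966544 215.16134343]
2350.5 ((287.20831298828125, 301.87548828125), 44.57979965209961)
2765.0 ((199.19590759277344, 304.21337890625), 53.61891555786133)
3374.0 ((252.88775634765625, 215.13265991210938), 34.85006332397461)
```

View pics/w2.png

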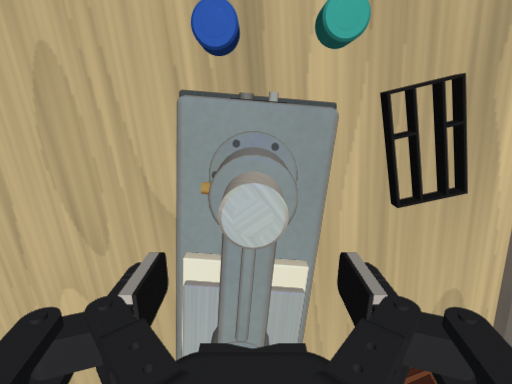

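The cap centre is at (253,215), within 1 px of prediction. Descend and grip.

```bash
python3 -m crank '[[[0,-0.1,-3,0,1],[0,-0.1,-6,0,1],[0,-0.1,-7.2,0,1],[0,-0.1,-7.2,0,0.3],[0,-0.1,-7.2,0,0.3],[0,-0.1,-7.2,0,0.3],[0,-0.1,-7.2,0,0.3],[0,-0.1,-7.2,0,0.3]]]' 40
python3 -m crank '[[[0,0,0,0,0.3],[0,0,0,0,0.3],[0,0,0,0,0.3]]]' 40
```

```text
t: 3.62
eef_pos: [0.5516, -0.0494, 0.1825]
eef_rot: [0.001, 0.738, 0.675, 0.002]
ft_force: [-9.8, 2.4, 32.0]
width: 0.303
t: 4.0
eef_pos: [0.5516, -0.0494, 0.1825]
eef_rot: [0.001, 0.738, 0.675, 0.002]
ft_force: [-10.0, 2.1, 32.1]
width: 0.304
```

Run:
```python
from h import *
c,im=snap("wrist","w3.png"); c,im=snap("scene","s3.png")
cv2.imwrite('pics/s3c.png',cv2.resize(im[120:250,60:260,::-1],None,fx=3.5,fy=3.5,interpolation=2))
```

```text
(no output)
```

View pics/w3.png

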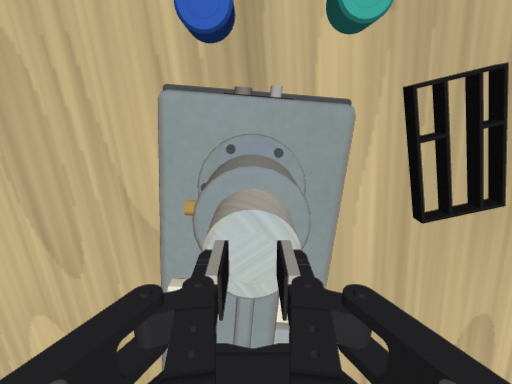

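View pics/s3c.png

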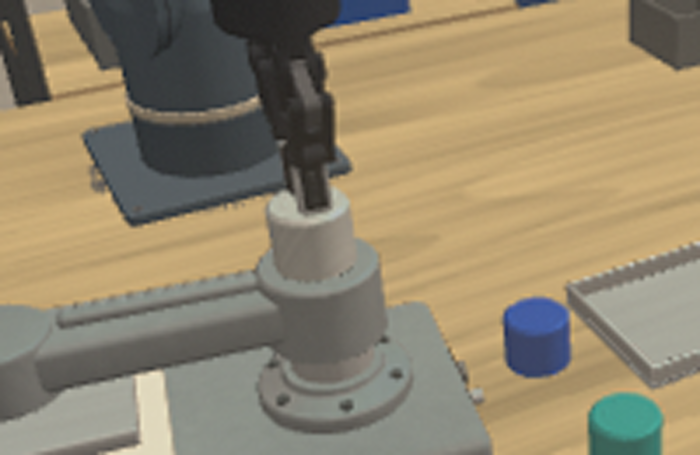

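Run:
```python
from h import *
s=manip.read_state();p=s['eef_pos'];q=s['eef_rot'];T=R.from_quat(np.r_[q[1:],q[0]]).as_matrix()
c=cam("wrist"); print(p,c[1],"fwd",c[2][:,2])
for d in(0,-.013,-.019,-.034): print(d,[proj(c,p+T@[0,y,d]).round(1) for y in(-.013,0,.013)])
sc=cam("scene")
for d in(0,-.019,-.034): print(d,proj(sc,p+T@[0,0,d]).round(1))
# cap top circle width check
im=cv2.imread('pics/w2.png')
print(T.round(3))
```

```text
[ 0.55161587 -0.04944269  0.18254826] [0.55806404 0.02677792 0.35916753] fwd [-0.02396771 -0.29409533 -0.95547553]
0 [array([232.2, 231.8]), array([252.2, 231.8]), array([272.1, 231.8])]
-0.013 [array([230.8, 240.3]), array([252.1, 240.4]), array([273.4, 240.4])]
-0.019 [array([230.1, 244.7]), array([252.1, 244.7]), array([274.1, 244.7])]
-0.034 [array([228., 257.]), array([252., 257.]), array([276., 257.])]
0 [149.8 189.6]
-0.019 [148.7 182.7]
-0.034 [147.7 177.1]
[[ 0.088  0.996  0.004]
 [ 0.996 -0.088  0.001]
 [ 0.002  0.004 -1.   ]]
```

The fingers closed on top of the cap instead of around it. The scene crop shows the tips on its top at about (149,179), with opening 0.30 and 32 N upward. So the real fingertips are about 34 mm behind the reported TCP. I'll lift off and measure that offset in free air.

```bash
python3 -m crank '[[[0,0,3,0,0.3],[0,0,6,0,0.3],[0,0,8,0,0.5],[0,0,8,0,0.5],[0,0,8,0,0.5],[0,0,8,0,0.5]]]'
python3 - <<'E'
from h import *
s=manip.read_state();p=s['eef_pos'];q=s['eef_rot'];T=R.from_quat(np.r_[q[1:],q[0]]).as_matrix();print(p,s['width'],s['ft_force'])
c,w=snap("wrist","w4.png"); sc,im=snap("scene","s4.png")
for d in(0,-.013,-.019,-.034,-.05): print(d,[proj(c,p+T@[0,y,d]).round(1) for y in(-.02125,.02125)],[proj(sc,p+T@[0,y,d]).round(1) for y in(-.02125,.02125)])
a=cv2.resize(im[80:220,80:220,::-1],None,fx=4,fy=4,interpolation=2);cv2.imwrite('pics/s4c.png',a)
E
```

```text
t: 4.85
eef_pos: [0.5503, -0.0491, 0.2578]
eef_rot: [-0.0, 0.738, 0.675, -0.0]
ft_force: [-0.2, 0.3, 0.6]
width: 0.501
[ 0.55034616 -0.04909029  0.25777492] 0.5012060515044631 [-0.15302139  0.27766848  0.55136977]
0 [array([219.6, 231.7]), array([284.7, 231.8])] [array([142.9, 157.4]), array([147.4, 164.8])]
-0.013 [array([217.3, 240.3]), array([286.9, 240.4])] [array([142. , 152.2]), array([146.5, 159.6])]
-0.019 [array([216.1, 244.6]), array([288.1, 244.7])] [array([141.6, 149.9]), array([146.1, 157.1])]
-0.034 [array([212.8, 256.9]), array([291.2, 257. ])] [array([140.6, 143.8]), array([145.1, 150.9])]
-0.05 [array([208.6, 272.7]), array([295.3, 272.8])] [array([139.5, 137.2]), array([144. , 144.1])]
```

View pics/w4.png

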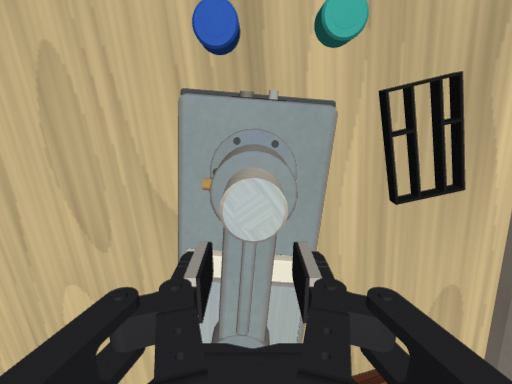

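View pics/s4c.png

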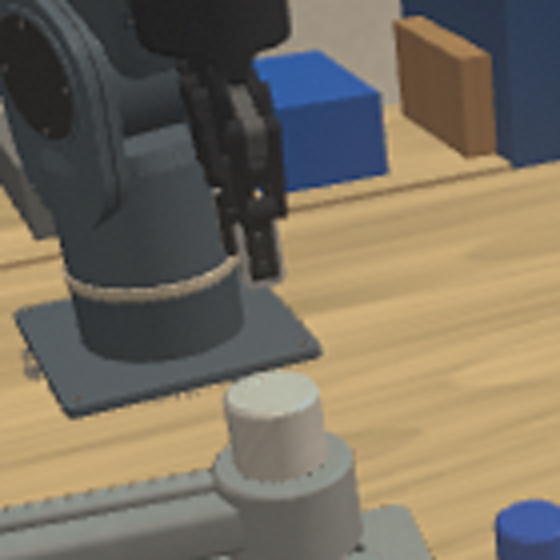

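In free air the tip is at scene px (145.5,150.5), which matches 34 mm behind the TCP at half opening. I'll use tip z ≈ TCP z + 35 mm from here, and descend for a proper grip in steps with the force watched.

```bash
python3 -m crank '[[[0,0.1,0,0,1],[0,0.1,0,0,1],[0,0.1,0,0,1],[0,0.1,-3,0,1],[0,0.1,-6,0,1],[0,0.1,-9,0,1],[0,0.1,-10.6,0,1],[0,0.1,-10.6,0,1]]]' 40; python3 -m crank '[[[0,0,0,0,1],[0,0,0,0,0.8],[0,0,0,0,0.7],[0,0,0,0,0.5],[0,0,0,0,0.3],[0,0,0,0,0.3]]]' 40
python3 - <<'E'
from h import *
c,w=snap("wrist","w5.png"); sc,im=snap("scene","s5.png")
a=np.hstack([cv2.resize(im[110:240,80:220,::-1],(420,390)),cv2.resize(w[120:,120:380,::-1],(380,390))]);cv2.imwrite('pics/c5.png',a)
E
```

```text
t: 5.95
eef_pos: [0.5503, -0.0482, 0.1519]
eef_rot: [-0.001, 0.738, 0.675, -0.001]
ft_force: [0.6, 0.0, 0.0]
width: 1.0
t: 6.7
eef_pos: [0.5511, -0.0482, 0.1534]
eef_rot: [0.0, 0.738, 0.675, 0.001]
ft_force: [-2.0, 1.6, 7.8]
width: 0.636
```

View pics/c5.png

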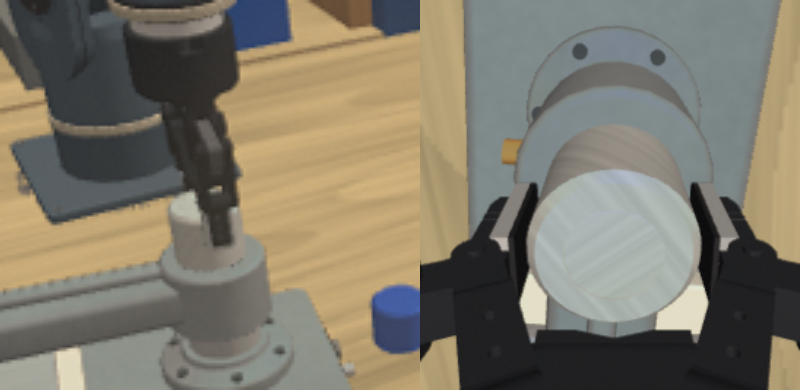

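Gripped across 54 mm, with the fingers either side of the cap. Pull straight up at 60 N.

```bash
python3 -m crank '[[[0,0,0,0,0.3],[0,0,0,0,0.3],[0,0,0.4,0,0.3],[0,0,0.8,0,0.3],[0,0,1.5,0,0.3],[0,0,3,0,0.3],[0,0,5,0,0.3],[0,0,7,0,0.3]]]' 60; python3 -m crank '[[[0,0,2,0,0.3],[0,0,2,0,0.3]]]' 60
python3 - <<'E'
from h import *
c,w=snap("wrist","w6.png"); sc,im=snap("scene","s6.png")
a=np.hstack([cv2.resize(im[70:240,80:240,::-1],(400,425)),cv2.resize(w[120:,120:380,::-1],(380,425))]);cv2.imwrite('pics/c6.png',a)
print(cam("top")[1])
E
```

```text
t: 7.8
eef_pos: [0.5509, -0.0484, 0.2242]
eef_rot: [0.0, 0.738, 0.675, 0.0]
ft_force: [0.4, 0.0, -0.6]
width: 0.629
t: 8.05
eef_pos: [0.5517, -0.0485, 0.2445]
eef_rot: [0.001, 0.738, 0.675, 0.001]
ft_force: [-0.6, 0.1, -1.1]
width: 0.631
[0.39316115 0.188752   1.13769537]
```

View pics/c6.png

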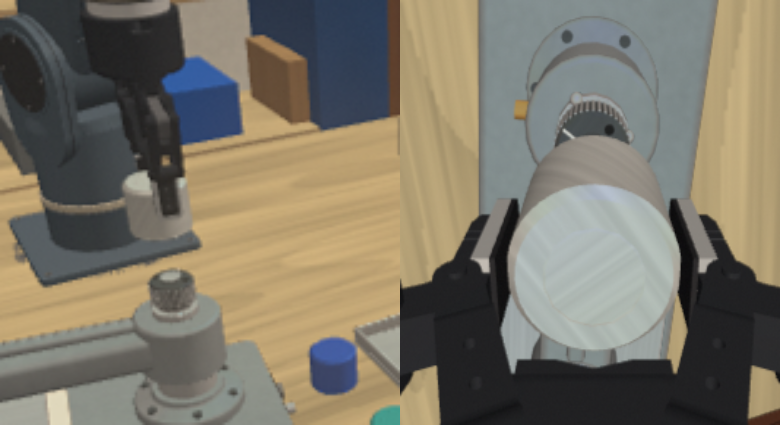

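The cap is off and upright in the fingers, and the nut is visible below. I'll carry it to the tray.

```bash
python3 -m crank '[[[-0.3,4,0,0,0.3],[-0.6,9,0,0,0.3],[-0.9,14,0,0,0.3],[-1.2,19,0,0,0.3],[-1.5,24,0,0,0.3],[-1.7,29,0,0,0.3],[-1.9,32,0,0,0.3],[-1.9,32.8,0,0,0.3]]]' 60;  python3 -m crank '[[[0,0,-4,0,0.3],[0,0,-8,0,0.3],[0,0,-12,0,0.3],[0,0,-15,0,0.3],[0,0,-17,0,0.3],[0,0,-17,0,0.3]]]' 60
python3 - <<'E'
from h import *
s=manip.read_state();print(s['eef_pos'],s['ft_force'])
c,w=snap("wrist","w7.png"); sc,im=snap("scene","s7.png"); 
a=np.hstack([cv2.resize(im[90:250,170:330,::-1],(400,400)),cv2.resize(w[:,:,::-1],(400,300))[:300].copy() if 0 else cv2.resize(w[:,:,::-1],(400,400))]);cv2.imwrite('pics/c7.png',a)
E
```

```text
t: 9.15
eef_pos: [0.5306, 0.282, 0.2411]
eef_rot: [-0.0, 0.736, 0.677, -0.001]
ft_force: [0.5, -0.3, -0.3]
width: 0.631
t: 9.9
eef_pos: [0.5309, 0.2777, 0.0709]
eef_rot: [-0.0, 0.738, 0.675, -0.002]
ft_force: [0.7, 0.1, -0.5]
width: 0.629
[0.53089374 0.27771968 0.07093465] [ 0.74784002  0.14498747 -0.48512297]
```

View pics/c7.png

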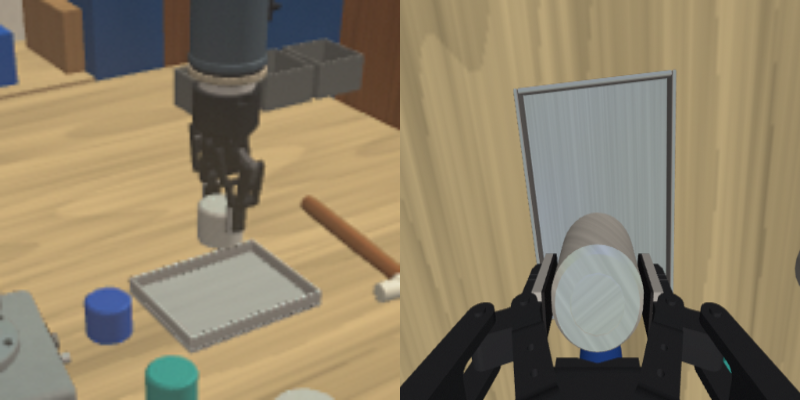

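The cap hangs upright over the tray's middle. Lower it to just above the floor, then creep down.

```bash
python3 -m crank '[[[0,0,-3,0,0.3],[0,0,-5.5,0,0.3],[0,0,-7,0,0.3],[0,0,-7.8,0,0.3],[0,0,-7.8,0,0.3]]]' 60;  python3 -m crank '[[[0,0,-0.2,0,0.3],[0,0,-0.4,0,0.3],[0,0,-0.4,0,0.3]]]' 60
```

```text
t: 10.62
eef_pos: [0.532, 0.2798, -0.0053]
eef_rot: [0.0, 0.738, 0.675, 0.0]
ft_force: [-1.2, -0.1, -0.3]
width: 0.63
t: 11.0
eef_pos: [0.5318, 0.2799, -0.0094]
eef_rot: [-0.0, 0.737, 0.675, 0.0]
ft_force: [-0.6, -0.5, -0.7]
width: 0.63
```

```bash
python3 -m crank '[[[0,0,-0.1,0,0.3],[0,0,-0.2,0,0.3],[0,0,-0.2,0,0.3]]]' 60; python3 -m crank '[[[0,0,-0.1,0,0.3],[0,0,-0.1,0,0.3]]]' 60
python3 - <<'E'
from h import *
sc,im=snap("scene","s8.png"); 
a=cv2.resize(im[120:240,200:320,::-1],(560,560),interpolation=2);cv2.imwrite('pics/c8.png',a)
E
```

```text
t: 11.38
eef_pos: [0.5317, 0.2798, -0.0116]
eef_rot: [-0.0, 0.738, 0.675, -0.0]
ft_force: [0.2, 0.1, -1.1]
width: 0.63
t: 11.62
eef_pos: [0.5318, 0.2798, -0.0124]
eef_rot: [-0.0, 0.738, 0.675, 0.0]
ft_force: [-2.1, -0.6, 2.8]
width: 0.629
```

View pics/c8.png

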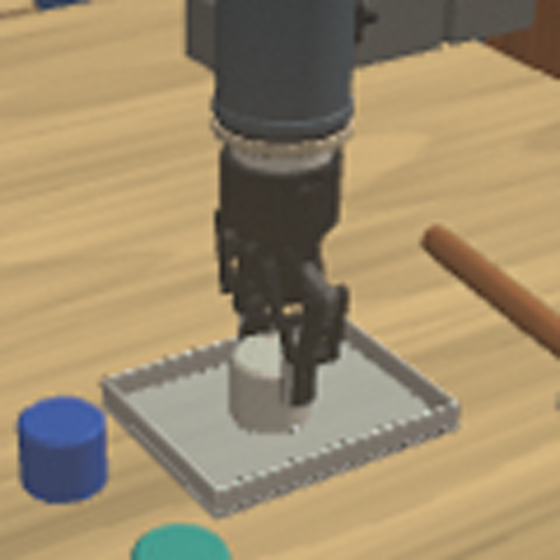

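It touched down with +2.8 N in the middle of the tray. Release, wait, then rise straight up.

```bash
python3 -m crank '[[[0,0,0,0,0.7],[0,0,0,0,0.75],[0,0,0,0,0.8],[0,0,0,0,0.85],[0,0,0,0,0.85],[0,0,0,0,0.85]]]' 40; python3 -m crank '[[[0,0,2,0,0.85],[0,0,5,0,0.9],[0,0,9,0,0.9],[0,0,14,0,0.9],[0,0,19,0,0.9],[0,0,23,0,0.9],[0,0,25,0,0.9],[0,0,25,0,0.9]]]' 40
python3 - <<'E'
from h import *
s=manip.read_state();print({k:np.round(s[k],3) for k in('qpos','eef_pos')})
sc,im=snap("scene","s9.png"); tc,t=snap("top","t9.png")
a=np.hstack([cv2.resize(im[150:250,200:320,::-1],(440,400),interpolation=2),cv2.resize(t[190:290,170:270,::-1],(360,400),interpolation=2)]);cv2.imwrite('pics/c9.png',a)
E
```

```text
t: 12.42
eef_pos: [0.5317, 0.2798, -0.0125]
eef_rot: [-0.0, 0.738, 0.675, 0.0]
ft_force: [0.7, -0.4, 0.3]
width: 0.849
t: 13.42
eef_pos: [0.5325, 0.28, 0.2389]
eef_rot: [0.0, 0.738, 0.675, 0.002]
ft_force: [0.8, 0.3, -1.2]
width: 0.897
{'qpos': array([-0.86 ,  0.465,  0.469,  1.593, -0.226,  1.135, -0.426]), 'eef_pos': array([0.532, 0.28 , 0.239])}
```

View pics/c9.png

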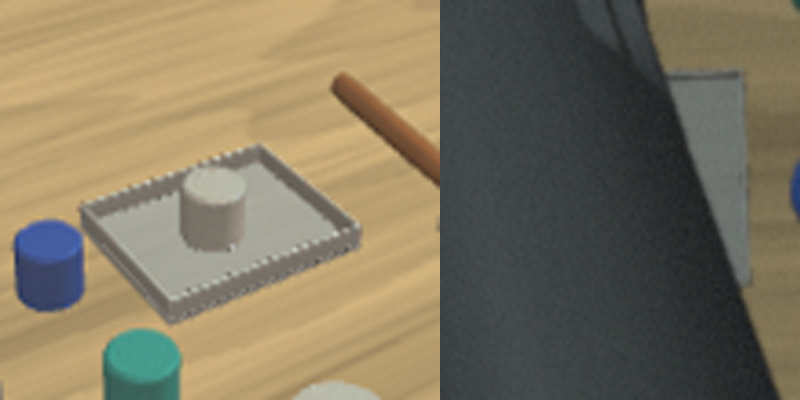

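The cap stands upright in the tray. Back to the nut, pre-turning +2.1 rad so that joint 7 has room to turn clockwise.

```bash
python3 -m crank '[[[0.2,-3,1,0.17,1],[0.5,-7,1,0.34,1],[0.7,-12,1,0.51,1],[1,-17,1,0.68,1],[1.2,-22,1,0.85,1],[1.5,-27,1,1.02,1],[1.7,-30,1,1.19,1],[1.8,-32.8,1,1.36,1]]]' 40; python3 -m crank '[[[0,0,0,0.17,1],[0,0,0,0.34,1],[0,0,0,0.51,1],[0,0,0,0.68,1],[0,0,0,0.74,1],[0,0,0,0.74,1]]]' 40
python3 - <<'E'
from h import *
s=manip.read_state();print({k:np.round(s[k],3) for k in('qpos','eef_pos','eef_rot')})
c,w=snap("wrist","w10.png"); tc,t=snap("top","t10.png");print(proj(c,[.5508,-.0482,.207]))
print([ray(tc,u,v,.0505) for u,v in((220,238),)])
cv2.imwrite('pics/t10c.png',cv2.resize(t[190:290,170:400,::-1],(800,348),interpolation=2))
E
```

```text
t: 14.52
eef_pos: [0.5489, -0.0495, 0.2459]
eef_rot: [-0.001, 0.146, 0.989, -0.0]
ft_force: [-1.0, -0.1, 0.8]
width: 1.0
t: 15.28
eef_pos: [0.549, -0.0482, 0.2461]
eef_rot: [-0.001, -0.219, 0.976, 0.0]
ft_force: [-0.3, -0.4, -0.7]
width: 0.999
{'qpos': array([-0.023,  0.35 ,  0.037,  1.692, -0.014,  1.102,  2.029]), 'eef_pos': array([ 0.549, -0.048,  0.246]), 'eef_rot': array([-0.001, -0.219,  0.976,  0.   ])}
[250.1646106  211.91721442]
[array([0.52209555, 0.28093778, 0.0505    ])]
```

View pics/w10.png

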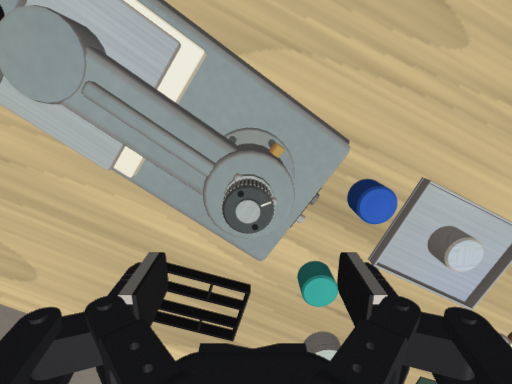

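View pics/t10c.png

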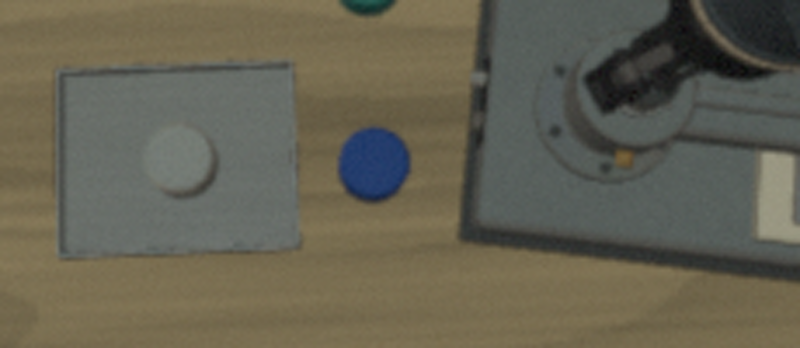

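The cap sits in the middle of the tray (top crop (180,160)). The nut with its index line is visible at about (248,209) in the wrist view. I'll measure the line angle and nut centre.

Run:
```python
from h import *
c=cam("wrist"); im=cv2.imread('pics/w10.png')
cv2.imwrite('pics/w10c.png',cv2.resize(im[165:250,200:300],(700,595),interpolation=2))
g=cv2.cvtColor(im,6); sub=(g[195:222,256:276]>150)
ys,xs=np.nonzero(sub); 
P=np.c_[xs+256,ys+195].astype(float);print(P.T)
Wp=np.array([ray(c,u,v,.206)[:2] for u,v in P]); print(Wp.mean(0))
d=np.linalg.svd(Wp-Wp.mean(0))[2][0]; print(np.degrees(np.arctan2(d[1],d[0])), np.degrees(np.arctan2(*(Wp.mean(0)-[.5508,-.0482])[::-1])))
```

```text
[[272. 273. 274. 275. 274. 275. 268. 269. 270. 274. 275. 265. 266. 267.
  268. 269. 270. 274. 275. 256. 262. 263. 264. 265. 266. 267. 274. 275.
  256. 257. 261. 262. 263. 264. 256. 257. 258. 262. 256. 257. 258. 274.
  256. 257. 258. 259. 274. 256. 257. 258. 259. 256. 257. 258. 259. 256.
  257. 258. 259. 274. 256. 257. 258. 259. 274. 256. 257. 258. 259. 256.
  257. 258. 259. 256. 257. 258. 256. 257. 258. 273. 256. 257. 256. 257.
  256.]
 [195. 200. 200. 200. 201. 201. 202. 202. 202. 202. 202. 203. 203. 203.
  203. 203. 203. 203. 203. 204. 204. 204. 204. 204. 204. 204. 204. 204.
  205. 205. 205. 205. 205. 205. 206. 206. 206. 206. 207. 207. 207. 207.
  208. 208. 208. 208. 208. 209. 209. 209. 209. 210. 210. 210. 210. 211.
  211. 211. 211. 211. 212. 212. 212. 212. 212. 213. 213. 213. 213. 214.
  214. 214. 214. 215. 215. 215. 216. 216. 216. 216. 217. 217. 218. 218.
  219.]]
[ 0.54457704 -0.04057949]
-29.21729471444296 129.23534003306295
```

View pics/w10c.png

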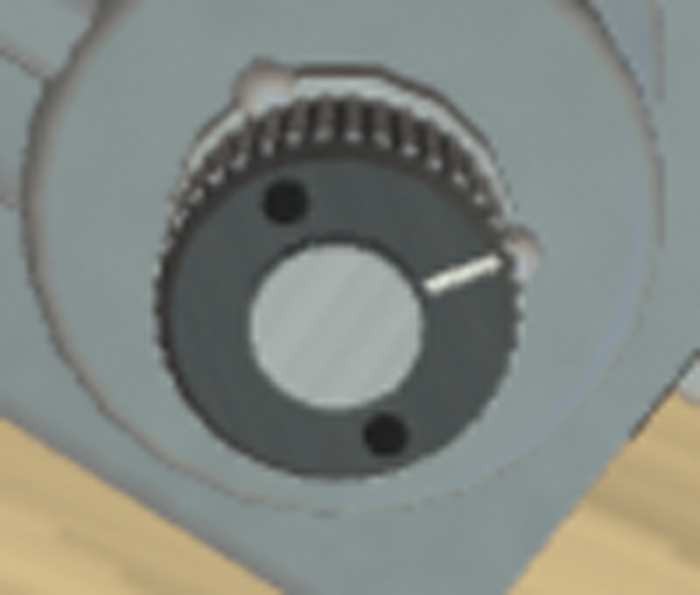

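```bash
cat >> h.py <<'E'
def line(c,a,b,z=.206):
    A,B=ray(c,*a,z),ray(c,*b,z); d=B-A; return np.arctan2(d[1],d[0])
E
python3 - <<'E'
from h import *
c=cam("wrist")
print(line(c,(261.1,206.1),(271.1,202.4)), ray(c,248.6,210.4,.206),ray(c,248.0,211.6,.209))
s=manip.read_state();q=s['eef_rot'];T=R.from_quat(np.r_[q[1:],q[0]]).as_matrix();print(s['eef_pos'],np.arctan2(T[1,1],T[0,1]))
E
```

```text
2.3830433436237453 [ 0.55093113 -0.04962258  0.206     ] [ 0.5510586  -0.05004359  0.209     ]
[ 0.5492856  -0.04817475  0.24657737] 2.0104231601836533
```

```bash
python3 -m crank '[[[0.15,-0.1,-3,0,1],[0.15,-0.1,-6,0,1],[0.15,-0.1,-8.5,0,1],[0.15,-0.1,-9.5,0,1],[0.15,-0.1,-9.5,0,1],[0.15,-0.1,-9.5,0,0.8]]]' 50; python3 -m crank '[[[0,0,0,0,0.7],[0,0,0,0,0.6],[0,0,0,0,0.5],[0,0,0,0,0.3],[0,0,0,0,0.3],[0,0,0,0,0.3]]]' 50
python3 - <<'E'
from h import *
print(manip.read_state())
c,w=snap("wrist","w11.png"); sc,im=snap("scene","s11.png")
a=np.hstack([cv2.resize(im[110:240,80:220,::-1],(420,390)),cv2.resize(w[120:,120:380,::-1],(380,390))]);cv2.imwrite('pics/c11.png',a)
E
```

```text
t: 16.12
eef_pos: [0.5519, -0.0492, 0.1534]
eef_rot: [0.001, -0.219, 0.976, -0.0]
ft_force: [0.7, 0.5, 0.1]
width: 0.816
t: 16.88
eef_pos: [0.5523, -0.0508, 0.1536]
eef_rot: [0.001, -0.218, 0.976, -0.001]
ft_force: [0.4, -4.3, 7.4]
width: 0.471
{'t': 16.875, 'qpos': array([-0.01557221,  0.44044427,  0.03133066,  1.82319916, -0.015306  ,
        0.87543164,  2.03328488]), 'joint_velocities': array([-0.00048636,  0.00039873, -0.00125268, -0.00035644, -0.00197877,
        0.00011218,  0.00063371]), 'joint_torque': array([-2.63594806e+00, -5.80161524e+01, -8.53903703e-01, -2.19410509e+01,
       -1.35875534e+00,  2.43068766e-01, -1.70552608e-02]), 'eef_pos': array([ 0.55230537, -0.05077257,  0.15356744]), 'eef_rot': array([ 0.00115994, -0.21820337,  0.97590201, -0.001099  ]), 'ft_force': array([ 0.37589706, -4.28429872,  7.35232144]), 'moment': array([-1.04913052, -0.1692144 ,  0.04108541]), 'width': 0.4708202241234423}
```

View pics/c11.png

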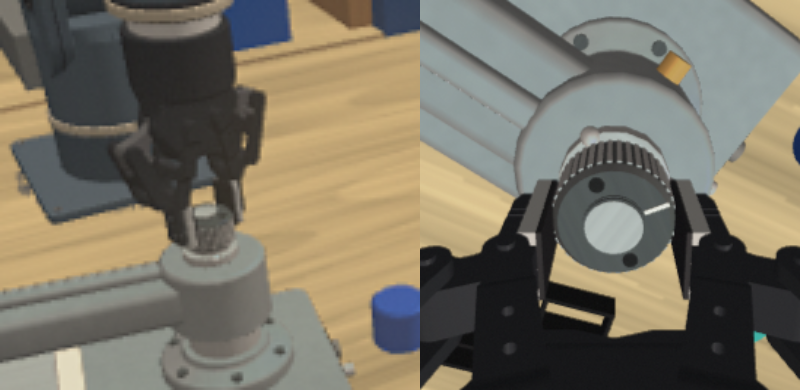

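The nut is held between the fingers (scene and wrist views agree), and the line is visible beside the right pad. Turn clockwise, following the thread down and correcting the small y offset.

```bash
python3 -m crank '[[[0.05,-0.15,-0.01,-0.17,0.3],[0.05,-0.15,-0.02,-0.34,0.3],[0.05,-0.15,-0.02,-0.51,0.3],[0.05,-0.15,-0.03,-0.68,0.3],[0.05,-0.15,-0.04,-0.85,0.3],[0.05,-0.15,-0.05,-1.02,0.3],[0.05,-0.15,-0.06,-1.19,0.3],[0.05,-0.15,-0.06,-1.36,0.3]]]' 50
cat > m.py <<'E'
from h import *
import sys
s=manip.read_state();q=s['eef_rot'];T=R.from_quat(np.r_[q[1:],q[0]]).as_matrix()
print("yaw",np.arctan2(T[1,1],T[0,1]).round(4),"j7",s['qpos'][6].round(3),"F",s['ft_force'].round(2),"M",s['moment'].round(3),"p",s['eef_pos'].round(4),"w",round(s['width'],3))
c,w=snap("wrist",sys.argv[1]+".png"); np.savez('pics/'+sys.argv[1]+'.npz',K=c[0],e=c[1],R=c[2])
cv2.imwrite('pics/'+sys.argv[1]+'c.png',cv2.resize(w[180:300,180:330,::-1],(750,600),interpolation=2))
E
python3 m.py w12
```

```text
t: 17.98
eef_pos: [0.5518, -0.0528, 0.1529]
eef_rot: [0.001, 0.447, 0.895, -0.001]
ft_force: [-2.7, -5.8, 8.2]
width: 0.471
yaw 0.645 j7 0.9 F [-2.66 -5.78  8.19] M [-1.505  0.777  0.081] p [ 0.5518 -0.0528  0.1529] w 0.471
```

View pics/w12c.png

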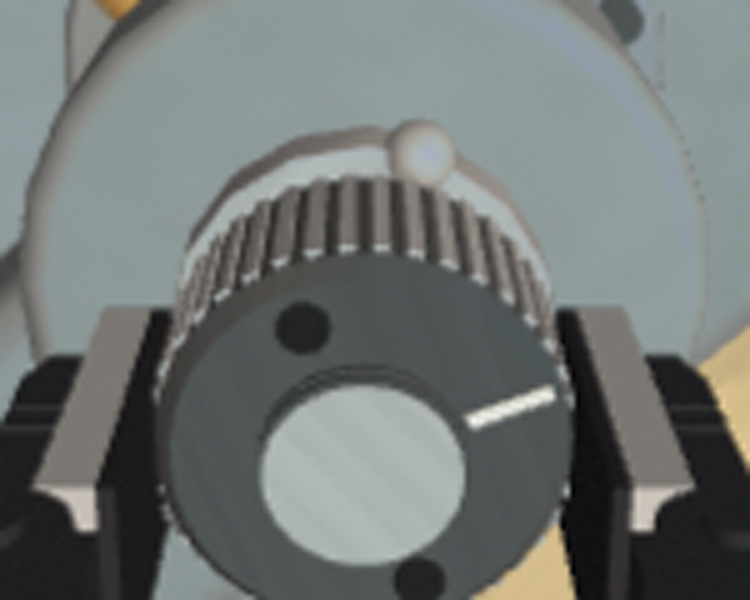

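The nut turned with the fingers, with no slip (line still beside the right pad). Continue in shorter bites, watching Mz for the stop.

```bash
python3 -m crank '[[[0,-0.1,0.04,-0.17,0.3],[0,-0.1,0.04,-0.34,0.3],[0,-0.1,0.03,-0.43,0.3]]]' 50; python3 m.py w13;  python3 -m crank '[[[0,0,-0.01,-0.15,0.3],[0,0,-0.01,-0.3,0.3]]]' 50; python3 m.py w14
```

```text
t: 18.4
eef_pos: [0.5511, -0.0531, 0.1527]
eef_rot: [0.0, 0.626, 0.779, -0.001]
ft_force: [-5.4, -4.5, 8.3]
width: 0.474
yaw 0.2169 j7 0.554 F [-5.41 -4.47  8.32] M [-0.978  1.051  0.104] p [ 0.5511 -0.0531  0.1527] w 0.474
t: 18.7
eef_pos: [0.5506, -0.0531, 0.1526]
eef_rot: [-0.0, 0.736, 0.677, -0.001]
ft_force: [-6.8, -5.2, 6.8]
width: 0.468
yaw -0.0841 j7 0.313 F [-6.8  -5.25  6.83] M [-0.917  1.422  0.087] p [ 0.5506 -0.0531  0.1526] w 0.468
```

```bash
python3 -m crank '[[[-0.1,-0.1,-0.01,-0.15,0.3],[-0.1,-0.1,-0.01,-0.3,0.3]]]' 50; python3 m.py w15;  python3 -m crank '[[[0,0,-0.01,-0.15,0.3],[0,0,-0.01,-0.3,0.3]]]' 50; python3 m.py w16
```

```text
t: 19.0
eef_pos: [0.5501, -0.053, 0.1525]
eef_rot: [-0.0, 0.829, 0.56, -0.0]
ft_force: [-4.8, -0.6, 5.7]
width: 0.472
yaw -0.3832 j7 0.077 F [-4.8  -0.57  5.72] M [-0.259  1.003  0.085] p [ 0.5501 -0.053   0.1525] w 0.472
t: 19.3
eef_pos: [0.5497, -0.0527, 0.1523]
eef_rot: [-0.001, 0.903, 0.43, -0.001]
ft_force: [-8.0, -3.6, 6.4]
width: 0.469
yaw -0.6815 j7 -0.157 F [-8.03 -3.58  6.41] M [-1.567  2.493  1.439] p [ 0.5497 -0.0527  0.1523] w 0.469
```

View pics/w16c.png

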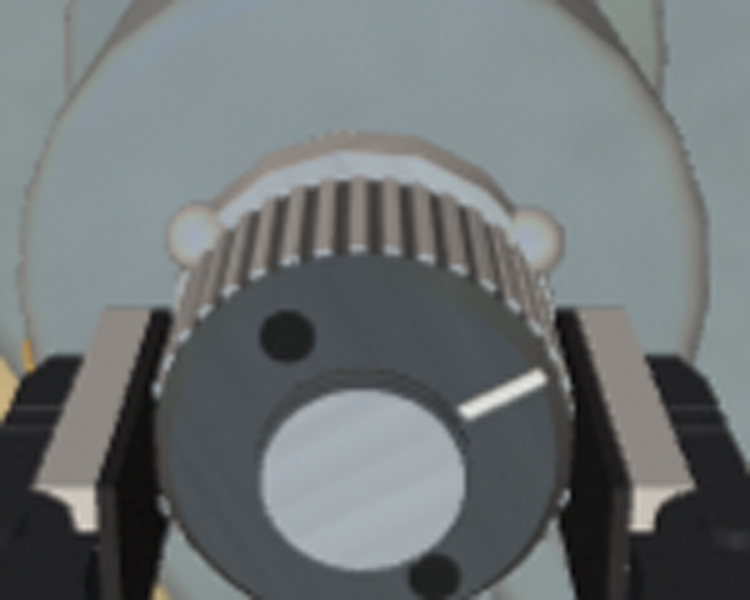

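Mz jumped to 1.44 N·m and the line lagged the fingers, so that is the hard stop. Push slightly further, hold, and compare the line angle.

```bash
python3 -m crank '[[[0,0,0,-0.06,0.3],[0,0,0,-0.06,0.3]]]' 50; python3 m.py w17
python3 - <<'E'
from h import *
for n in('w12','w16','w17'):
    d=np.load(f'pics/{n}.npz');c=(d['K'],d['e'],d['R']); im=cv2.imread(f'pics/{n}.png'); 
    r=im[250:268,268:292].min(2)  # white-ish line area
    m=(r>170).astype(np.uint8); k,l,st,ce=cv2.connectedComponentsWithStats(m,connectivity=8)
    i=1+np.argmax(st[1:,4]) if k>1 else 0
    ys,xs=np.nonzero(l==i); W=np.array([ray(c,x+268,y+250,.2055)[:2] for x,y in zip(xs,ys)])
    vx,vy,_,_=cv2.fitLine(W.astype(np.float32),2,0,1e-4,1e-4).ravel(); a=np.arctan2(vy,vx)
    print(n,st[i],"line angle",a,a+np.pi)
E
```

```text
t: 19.6
eef_pos: [0.5484, -0.0539, 0.1522]
eef_rot: [-0.0, 0.915, 0.404, -0.002]
ft_force: [-9.6, -4.5, 11.1]
width: 0.473
yaw -0.7389 j7 -0.201 F [-9.63 -4.48 11.06] M [-0.848  2.27   0.636] p [ 0.5484 -0.0539  0.1522] w 0.473
w12 [ 6  8 17  7 39] line angle 1.0327339 4.174327
w16 [ 4  4 17  9 47] line angle -0.2126161 2.9289765
w17 [ 4  0 16  9 43] line angle -0.18028067 2.961312
```

View pics/w17c.png

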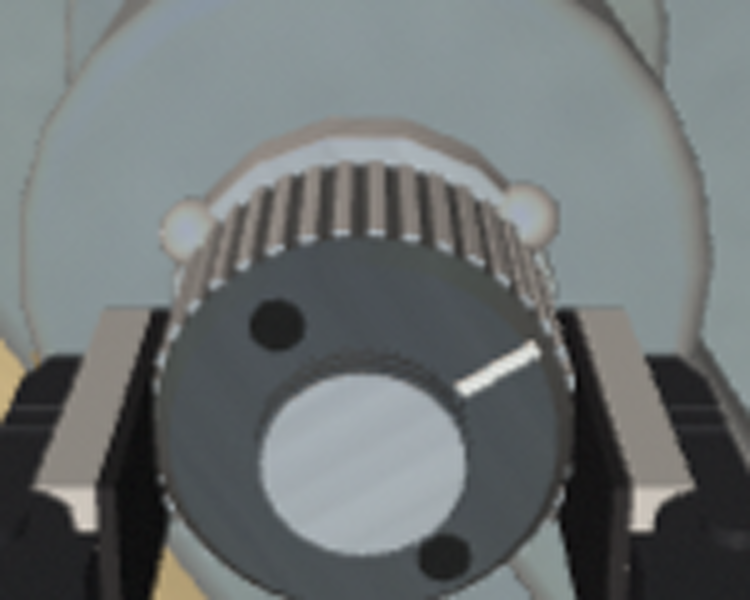

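The line stayed at about -0.20 rad while the fingers turned on, against 2.383 at the start. That makes 2.58 rad of travel, inside the 1.8–3.4 window, so the nut is bottomed. The side force has grown, so I'll release, re-centre and regrip before backing off.

```bash
python3 -m crank '[[[0,0,0,0,0.5],[0,0,0,0,0.6],[0,0,0,0,0.7],[0,0,0,0,0.7]]]' 50; python3 m.py w18
python3 - <<'E'
from h import *
d=np.load('pics/w18.npz');c=(d['K'],d['e'],d['R'])
g=cv2.cvtColor(cv2.imread('pics/w18.png'),6)
m=((g>125)).astype(np.uint8); 
p=proj(c,[.551,-.0495,.209]); print("pred",p)
k,l,st,ce=cv2.connectedComponentsWithStats(m); i=l[int(p[1]),int(p[0])]; print(st[i],ce[i],ray(c,*ce[i],.209))
E
```

```text
t: 20.15
eef_pos: [0.5509, -0.0526, 0.1518]
eef_rot: [0.0, 0.914, 0.405, 0.0]
ft_force: [-0.0, 0.2, -0.1]
width: 0.701
yaw -0.7377 j7 -0.201 F [-0.03  0.23 -0.06] M [0.003 0.044 0.014] p [ 0.5509 -0.0526  0.1518] w 0.701
pred [248.8416621  276.31086192]
[ 231  260   40   36 1152] [250.43142361 277.72482639] [ 0.55104166 -0.05055032  0.209     ]
```

View pics/w18c.png

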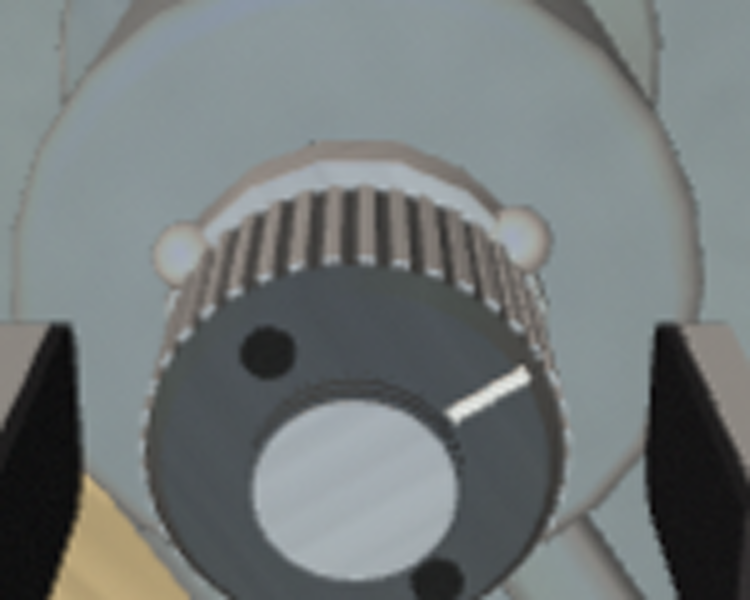

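```bash
python3 -m crank '[[[0,0.2,0.1,0,0.7],[0,0.2,0.1,0,0.6],[0,0.2,0.1,0,0.5],[0,0.2,0.1,0,0.3],[0,0.2,0.1,0,0.3],[0,0.2,0.1,0,0.3]]]' 50; python3 m.py w19
```

```text
t: 20.95
eef_pos: [0.5513, -0.051, 0.1533]
eef_rot: [0.0, 0.915, 0.404, 0.001]
ft_force: [-0.5, -1.5, 5.1]
width: 0.478
yaw -0.7381 j7 -0.205 F [-0.48 -1.5   5.14] M [-0.125 -0.069 -0.022] p [ 0.5513 -0.051   0.1533] w 0.478
```

Clean regrip (side force about 1.5 N). Back off anticlockwise by 1.57 rad, rising with the thread.

```bash
python3 -m crank '[[[0,0,0.01,0.17,0.3],[0,0,0.02,0.34,0.3],[0,0,0.02,0.51,0.3],[0,0,0.03,0.68,0.3],[0,0,0.04,0.85,0.3],[0,0,0.05,1.0,0.3],[0,0,0.06,1.16,0.3],[0,0,0.06,1.3,0.3]]]' 50; python3 m.py w20;python3 -m crank '[[[0,0,0.01,0.14,0.3],[0,0,0.01,0.27,0.3],[0,0,0.01,0.27,0.3],[0,0,0.01,0.27,0.3]]]' 50; python3 m.py w21
python3 - <<'E'
from h import *
for n in('w17','w18','w19','w20','w21'):
    d=np.load(f'pics/{n}.npz');c=(d['K'],d['e'],d['R']); im=cv2.imread(f'pics/{n}.png'); 
    r=im[245:270,264:292].min(2); m=(r>165).astype(np.uint8); k,l,st,ce=cv2.connectedComponentsWithStats(m,connectivity=8)
    i=1+np.argmax(st[1:,4]); ys,xs=np.nonzero(l==i); W=np.array([ray(c,x+264,y+245,.2055)[:2] for x,y in zip(xs,ys)])
    vx,vy,_,_=cv2.fitLine(W.astype(np.float32),2,0,1e-4,1e-4).ravel(); print(n,st[i],np.arctan2(vy,vx), W.mean(0))
E
```

```text
t: 22.0
eef_pos: [0.5504, -0.0509, 0.1539]
eef_rot: [-0.0, 0.481, 0.877, 0.0]
ft_force: [-2.4, -0.4, 8.4]
width: 0.47
yaw 0.5664 j7 0.832 F [-2.42 -0.37  8.37] M [-0.04   0.609 -0.062] p [ 0.5504 -0.0509  0.1539] w 0.47
t: 22.55
eef_pos: [0.5502, -0.051, 0.154]
eef_rot: [-0.0, 0.361, 0.932, -0.0]
ft_force: [-2.7, 0.3, 9.1]
width: 0.473
yaw 0.8317 j7 1.049 F [-2.67  0.26  9.1 ] M [-0.017  0.706  0.031] p [ 0.5502 -0.051   0.154 ] w 0.473
w17 [ 8  4 16 10 45] -0.16791508 [ 0.56571067 -0.05308182]
w18 [ 6  9 16 10 45] -0.16501857 [ 0.56582831 -0.05298092]
w19 [ 8 10 15 10 44] -0.14926754 [ 0.56590043 -0.05295121]
w20 [ 8 10 15 10 43] 1.1446652 [ 0.55737634 -0.03689144]
w21 [ 7 10 16 10 43] 1.3920145 [ 0.55354976 -0.03594199]
```

View pics/w21c.png

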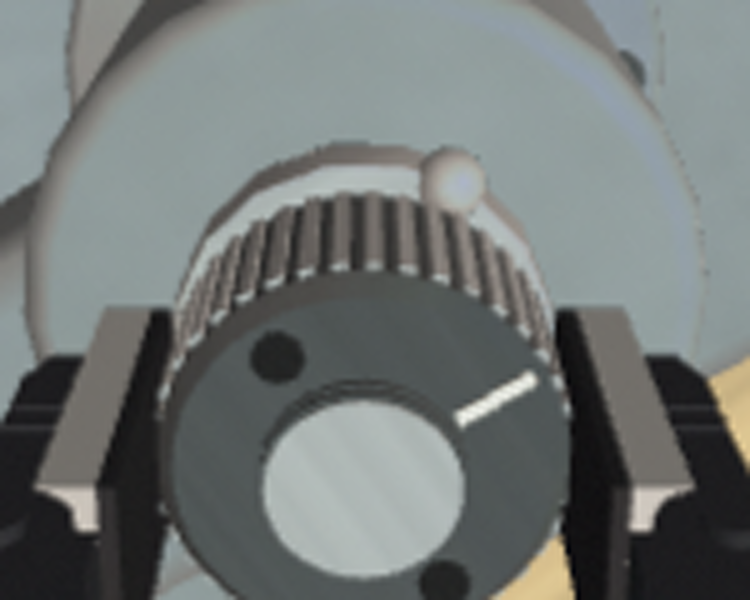

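The fingers turned 1.570 rad and the line 1.54–1.56 rad from the stop. Final check of the scene, then hand in.

```bash
python3 -m crank '[[[0,0,0,0,0.3],[0,0,0,0,0.3]]]' 50
python3 - <<'E'
from h import *
c,im=snap("scene","s22.png"); print(manip.read_state()['joint_velocities'].round(4))
a=cv2.imread('pics/scene0.png')
for n,(x0,y0,x1,y1) in dict(die=(150,265,255,345),tin=(270,240,315,280),mallet=(285,165,350,212)).items():
    print(n,cv2.absdiff(a[y0:y1,x0:x1],im[y0:y1,x0:x1,::-1]).mean())
E
```

```text
t: 22.85
eef_pos: [0.5502, -0.051, 0.1541]
eef_rot: [-0.0, 0.361, 0.932, -0.0]
ft_force: [-3.9, -1.3, 8.5]
width: 0.471
[-0.0003  0.0002 -0.0003 -0.0002 -0.0001 -0.0009  0.0021]
die 2.8390873015873015
tin 3.6253703703703706
mallet 3.510201854882706
```

View pics/s22.png

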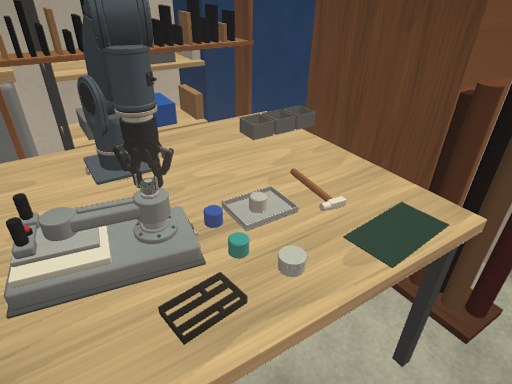

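The cap stands in the tray at (258,202). The die, tin and mallet are unmoved, and the gripper is holding the nut. Handing in.

```bash
python3 -c "
from workcell import manip
print(manip.hand_in())"
```

```text
the job is handed in; nothing more can be done
None
```

I pulled the cap off the hub and stood it open end down in the middle of the tray. I then screwed the nut down to its stop, backed it off a quarter turn and handed in at about 23 s with the nut still gripped; no verdict is reported.

- **Stop:** After about 2.6 rad of clockwise turn, the moment about the vertical rose from about 0.09 to 1.44 N·m. The index line then stayed put while the fingers slipped on.
- **Back-off:** I released, re-centred and regripped at the stop. The fingers then turned back 1.570 rad, and the index line shows about 1.54–1.56 rad. The grip was commanded at 50 N; I have no direct reading of its contact force. The arm was at rest.
- **Scene:** The last picture shows the cap upright in the tray. The die, tin and mallet had not visibly moved.

**What disagreed:** The real fingertips sit about 34 mm behind the reported TCP. Because of this, my first grasp closed on top of the cap, pressing about 32 N. I lifted off, measured the offset in the pictures and worked with it from then on. The individual line readings at the stop scatter by about 0.06 rad, and a steady upward force of about 8 N remained on the tool while it gripped the nut.

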